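# Centre the chocolate rabbit on the decorating turntable

## Task

The little chocolate rabbit stands off-centre on the decorating turntable: nudge it with light fingertip taps (low down, or it tips) until its foot plate lies inside the smallest ring engraved round the middle of the disc. Then push the turntable round (its rim is notched for a fingertip) until the rabbit faces straight towards you, and draw clear. The rabbit is thin, hollow and top-heavy, so never pinch, lift, hit or topple it, and leave the other things where they are.

Things in the scene. Friction and masses are not known exactly. Their poses are not given: they have to be found in the camera images.
- rabbit: hollow dark chocolate sitting rabbit, about 45 g, 61 mm tall with upright ears, on a round foot plate 34 mm across (widest 4 to 8 mm up; nothing above overhangs it) that touches the disc on a circle only 19 mm across: pushed at the plate it slides and stops with the finger, pushed higher it tips. Origin: centre of its underside (world z 0.070 on the disc), z up. Over 8 N breaks it
- rabbit_nose (a point): tip of the rabbit's nose, 14.5 mm from its upright axis along its own -x, 40 mm above its underside: the rabbit faces along its own -x, so it faces the robot when its x axis lies along world x with the nose on the robot's side. It rides round with the disc
- turntable: round grey foot and column of the decorating turntable, heavy and fixed where it stands, 110 mm across; origin at the centre of its underside on the worktop, axes always parallel to the world's; the turning axis is its upright z axis
- table_center (a point): centre of the upper face of the turntable's white disc, on the turning axis, 70 mm above the worktop. The disc is 132 mm across and 12 mm thick (z 0.058 to 0.070), flat, with three thin engraved grey rings 44 to 46, 71 to 73 and 98 to 100 mm across and a dot in the centre; free space beneath the rim
- wheel (a joint): angle of the disc (rad), positive anticlockwise from above; turns either way (-6.2 to 6.2), stays where it is left, needs about 0.3 N at the rim. In the rim are five equal notches 72 degrees apart, 10 mm deep (floor at radius 56 mm, rim at 66 mm), 36 mm wide between parallel rounded ends, open above and below
- wheel_notch (a point): middle of the floor of one of the five notches, at radius 56 mm on the disc and 64 mm above the worktop; seen from the turning axis it lies towards the robot (-x) when the joint reads 0, and turns with the disc
- gift_box: small square kraft gift box with lid, 66 x 66 x 46 mm, standing closed beyond the turntable to the right; origin at the centre of its underside
- sweet_tin: round sweet tin, 65 mm across, 40 mm tall, standing to the left; origin at the centre of its underside
- choc_bar_1: wrapped flat chocolate bar, 64 x 140 x 12 mm, lying at the front edge to the right, the lower of two; origin at the centre of its underside
- choc_bar_2: the same kind of bar lying on top of choc_bar_1; origin at the centre of its underside
Not all that is in view belongs to the job. What is shaped like the rabbit but orange is not meant. What is shaped like the turntable but turquoise is not meant.

How it is judged:
By the outcome, as a careful person would: the job done as asked, in the order asked, and still so for the second after the job is handed in, with the robot touching nothing.
It also fails if it takes over 67 s, if anything falls off the work surface, if the arm or the gripper's body presses on something with over 40 N, if the wrist force passes 120 N, or if a joint passes its speed limit or range.

## Robot

A 6-joint arm with a two-finger parallel gripper is mounted at the origin on a cart in front of the work surface, level with it; the furniture and walls round the work are solid. World frame = base frame: x ahead of the robot, y to its left, z up, the work surface at z = 0. Lengths are in m, angles in degrees, forces in N, time in s.
With the tool pointing down it reaches from about 0.275 to 0.825 m from the base axis. Payload 4.9 kg.
Tool frame: the origin (TCP) lies midway between the tips of the shut fingers; the grasp point (between the pads) lies 19 mm behind it (manip.hold_point_z is the distance from the TCP to the grasp point, in m); z points along the fingers, y is the line along which they close (so a half turn about z gives the same grasp; the last joint's range is limited). The gripper opens to 85 mm and grips with 20 to 120 N. Pads are 22 mm wide; open, the fingers measure 114 mm over their backs; the gripper's body (76 mm by 85 mm) begins 54 mm behind the grasp point. The pads swing forward as they close: fully open they stand 13 mm farther back than shut.
Start: joints at [-74.954, 18.69, -11.035, 60.275, 0, 82.311], TCP at [0.213, -0.507, 0.231] pointing down, gripper open.
Joint ranges: [-152.03, 152.03], [-55.5, 102.48], [-74.3, 77.21], [-110.64, 120.58], [-84.22, 78.4], [-180, 180]. Speed limits (degrees/s): [147.25, 147.25, 180, 180, 180, 180].

## Interface

Orientations are given as [roll, pitch, yaw] about the fixed x, y, z axes, in that order (R = Rz(yaw) Ry(pitch) Rx(roll)).
In Python, from station import manip, vision, workorder, nets gives the robot as it stands.
- The arm moves only by the tool move_arm, never from a script. Its arguments are lists of equal length, an entry for each row: "slide": the shift along the world's x, y, z normalised to -1 to 1, where 1 is 6 cm, a list of three; "rot": the turn, a rotation vector about the world's x, y, z normalised to -1 to 1, where 1 is 0.08 rad, a list of three; "grip": the opening, from -1 (shut) to 1 (fully open). A call has 1 to 12 rows; each row shifts and turns the commanded pose from where the row before left it; what a row does not reach is not made up. A row lasts 1/8 s, in which the tool goes at most 62.5 mm and 10.7 degrees, less where a joint would pass 70% of its speed; a pose out of reach is approached as far as the arm can. A call with a number of a shift or a turn outside -1 to 1 is refused whole. A call with a gripper value outside its range is refused whole. The fingers move at their own pace and stop on an object; "grip_force" is the grip in N (left out, the last holds). Time passes only in rows, so rows that do not move let the fingers close. It gives the time, the measured TCP pose, the force, the opening and the grip force at its end, in the units of the state.
- manip.read_state(): the state, without advancing time (a new reading comes with each control period).
- vision.snapshot(name): name is "scene" or "side" or "wrist"; returns the picture (384x512x3 uint8, red, green, blue); there is no depth.
- vision.calibration(name): a dict with "camera_matrix" (3x3 intrinsics, pixels), "view" (4x4, takes a point from world to camera coordinates); the wrist camera has in their place "hand_eye" (4x4, takes a point from camera to tool coordinates, whose origin is the TCP and whose axes are the flange's). Camera axes: x right, y up, looking along -z (the intrinsics and any distortion apply to the point x, -y, -z); pixel columns grow to the right and rows downward; lengths in m; the calibration is good to about 2 mm. A picture is of the moment at which its call begins: read the wrist's pose just before it. calibration takes no time and is no camera call.
- workorder.job_done(): hands the job in; it is judged then, once.
Trained networks look in the newest picture that a camera, given by its name, has taken for a name from the list of things; names that differ only in an ending like _2 or _b are one class to them, and where a whole thing is asked for, a point or a joint stands for the part that bears it (a point fixed in the world has none). Each returns a list of dicts, best first, with "conf" (0 to 1); they miss things now and then, are a little off and sometimes report something else, mostly with a low value. They report only what shows in the picture. A call takes as long as a camera call. They do not tell look-alikes from the thing itself.
- nets.search_frame(name, camera): "point" ([row, column] in pixels, amid what is visible of it).
- nets.mark_of(name, camera): "point" ([row, column] in pixels: a listed point, or the origin of a listed thing).
The state is a dict: "t": time; "qpos": joint angles; "qvel": joint speeds; "tau": joint torques, N m; "position": TCP position; "tcp_rot": TCP orientation; "wrist_force": force on the tool from outside, world axes, zero at the start; "moment": the same for the moment, N m; "width": finger opening in m; "grip_force": force on a finger pad.
Only numpy, scipy, OpenCV 4.12 (cv2) and the standard library are available. Lean on these libraries where they do the work, as an engineer would, in place of code of your own. Each camera call takes 0.05 s, during which the arm holds its last target. There are 200 camera calls.

## Working session

There is one attempt and no reset: what is moved stays moved. The work goes in short steps, Python scripts to look and compute and a tool call to move; the robot and the scene stay as the last step left them, time stands still between calls to the robot, and variables do not carry over. Pictures are saved under pics/ and viewed, at most 10 in all, crops included, and the job is handed in when it is done.

Besides the shell and the picture viewer there is one more tool, called after "Call:" as name(argument=value, ...) on one line, values as JSON. move_arm: Moves the arm, as the interface text tells. Scaled input: -1 to 1 covers 6 cm each way for a shift and 0.08 rad each way for a turn. Its arguments: {"type":"object","properties":{"slide":{"type":"array"},"rot":{"type":"array"},"grip":{"type":"array"},"grip_force":{"type":"number"}},"required":["slide","rot","grip"]}

```bash
mkdir -p pics; cat > h.py <<'E'
import numpy as np, cv2
from station import manip, vision, workorder, nets
from scipy.spatial.transform import Rotation as R
def cal(name, st=None):
    c=vision.calibration(name); K=np.array(c["camera_matrix"])
    if "view" in c: V=np.array(c["view"])
    else:
        H=np.array(c["hand_eye"]); T=np.eye(4); T[:3,:3]=R.from_euler('xyz',st["tcp_rot"],degrees=True).as_matrix(); T[:3,3]=st["position"]
        V=np.linalg.inv(T@H)
    return K,V
def ray(K,V,rc):
    d=np.linalg.inv(K)@np.array([rc[1],rc[0],1.]); d=d*[1,-1,-1]
    C=np.linalg.inv(V); return C[:3,3],C[:3,:3]@d
def at_z(K,V,rc,z):
    o,d=ray(K,V,rc); return o+d*(z-o[2])/d[2]
def proj(K,V,P):
    P=np.atleast_2d(P); c=(V@np.c_[P,np.ones(len(P))].T)[:3].T*[1,-1,-1]; p=(K@c.T).T; return p[:,:2]/p[:,2:]
def snap(name,f=None):
    st=manip.read_state(); im=np.array(vision.snapshot(name))
    if f: cv2.imwrite('pics/'+f,cv2.cvtColor(im,cv2.COLOR_RGB2BGR))
    return im,st
E
python3 - <<'E'
from h import *
print(manip.read_state())
ims=[]
for c in ["scene","side"]:
    im,st=snap(c); ims.append(im); K,V=cal(c)
    print(c,vision.calibration(c).keys(),K.tolist(),np.linalg.inv(V)[:3,3])
    for n,z in [("rabbit",.07),("rabbit_nose",.11),("table_center",.07),("wheel_notch",.064),("gift_box",0),("sweet_tin",0),("choc_bar_1",0),("turntable",0)]:
        print(n,[(np.round(d["point"]).tolist(),round(d["conf"],2),np.round(at_z(K,V,d["point"],z)[:2],3).tolist()) for d in nets.mark_of(n,c)[:4]])
cv2.imwrite('pics/a.png',cv2.resize(cv2.cvtColor(np.vstack(ims),cv2.COLOR_RGB2BGR),None,fx=.78,fy=.78))
cv2.imwrite('pics/scene.png',cv2.cvtColor(ims[0],cv2.COLOR_RGB2BGR));cv2.imwrite('pics/side.png',cv2.cvtColor(ims[1],cv2.COLOR_RGB2BGR))
E
```

```text
{'t': 0.0, 'qpos': array([-7.49546525e+01,  1.87321010e+01, -1.10927580e+01,  6.02771244e+01,
        4.53732195e-04,  8.23142098e+01]), 'qvel': array([ 0.05880185, -0.01157654, -0.00554204, -0.01323387,  0.05402621,
       -0.00971918]), 'tau': array([ 4.72865886e-04, -4.43396938e+01,  2.62440419e+01,  1.54041429e-02,
       -3.23242339e-04, -3.54971050e-06]), 'position': array([ 0.21240711, -0.50667148,  0.23049763]), 'tcp_rot': array([-1.79898993e+02, -1.40889545e-02,  2.27311249e+01]), 'wrist_force': array([0.86450235, 0.52589654, 0.1733451 ]), 'moment': array([-0.00391278, -0.01394885, -0.01983277]), 'grip_force': 0.0, 'width': 0.08537361742701854}
scene dict_keys(['camera_matrix', 'view']) [[379.0873806341772, 0.0, 258.25779192914985], [0.0, 379.0873806341772, 188.73547638852492], [0.0, 0.0, 1.0]] [-0.06446861  0.62086594  0.63818378]
rabbit [([225.0, 313.0], 0.52, [0.38, 0.039]), ([191.0, 295.0], 0.43, [0.513, -0.044])]
rabbit_nose [([217.0, 311.0], 0.69, [0.372, 0.059]), ([174.0, 296.0], 0.43, [0.528, -0.064])]
table_center [([237.0, 272.0], 0.7, [0.417, 0.14]), ([189.0, 283.
[... 675 characters left out ...]

rabbit [([232.0, 263.0], 0.75, [0.524, -0.046]), ([258.0, 210.0], 0.64, [0.416, -0.097])]
rabbit_nose [([220.0, 268.0], 0.72, [0.527, -0.066]), ([241.0, 218.0], 0.71, [0.429, -0.106]), ([322.0, 212.0], 0.38, [0.391, -0.273])]
table_center [([228.0, 279.0], 0.75, [0.558, -0.041]), ([188.0, 195.0], 0.64, [0.424, 0.152]), ([183.0, 187.0], 0.57, [0.409, 0.178])]
wheel_notch [([198.0, 168.0], 0.77, [0.362, 0.133]), ([237.0, 247.0], 0.65, [0.494, -0.047])]
gift_box [([293.0, 358.0], 0.85, [0.669, -0.171])]
sweet_tin [([183.0, 189.0], 0.6, [0.422, 0.302])]
choc_bar_1 [([326.0, 213.0], 0.74, [0.404, -0.182])]
turntable [([259.0, 273.0], 0.92, [0.547, -0.046]), ([217.0, 198.0], 0.6, [0.424, 0.139])]
```

View pics/a.png

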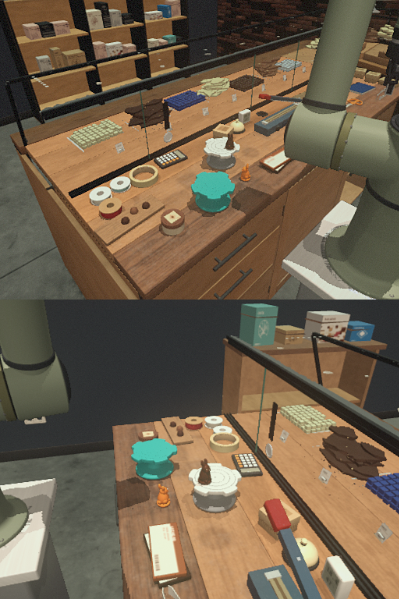

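The white turntable (scene ≈ [206,281], side ≈ [259,273]) with the dark rabbit (scene [191,295], side [232,263]) fits the description. The turquoise stand (scene [258,274]) and the orange rabbit (scene [225,313], side [258,210]) are the look-alikes. I'll confirm with a crop.

```bash
python3 - <<'E'
import cv2,numpy as np
a=cv2.imread('pics/scene.png')[150:250,235:375]; b=cv2.imread('pics/side.png')[180:355,180:420]
a=cv2.resize(a,(560,400),interpolation=3);b=cv2.resize(b,(800,583),interpolation=3)
cv2.imwrite('pics/b1.png',b);cv2.imwrite('pics/b2.png',a)
E
```

```text
(no output)
```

View pics/b1.png

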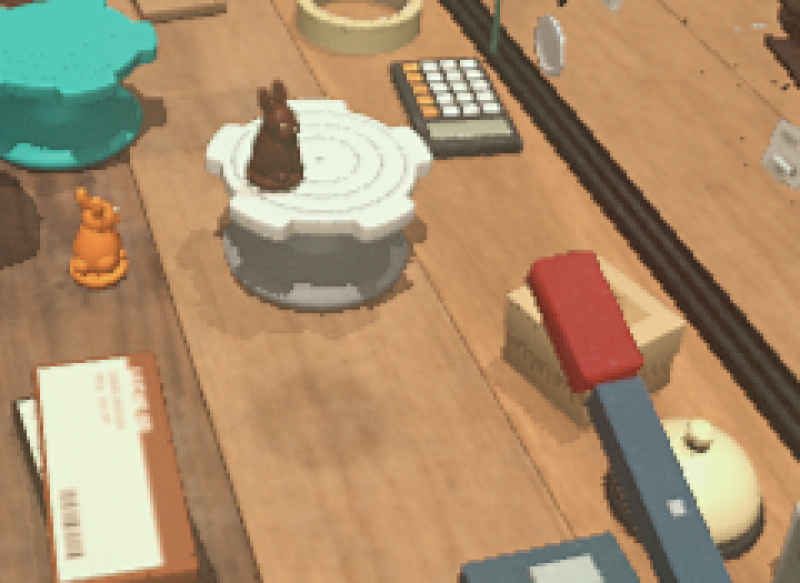

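```bash
python3 - <<'E'
from h import *
c=vision.calibration("wrist"); print(np.round(c["hand_eye"],3).tolist(), c["camera_matrix"][0])
print(manip.hold_point_z if hasattr(manip,'hold_point_z') else '')
E
```

```text
[[0.0, 0.965, 0.262, 0.065], [1.0, 0.0, -0.001, -0.001], [-0.001, 0.262, -0.965, -0.143], [0.0, 0.0, 0.0, 1.0]] [268.48761036   0.         262.61376859]
0.0187
```

Call:
move_arm(slide=[[0.5,0.9,0],[0.5,0.9,0],[0.5,0.9,0],[0.5,0.9,0],[0.5,0.9,0],[0.5,0.9,0],[0.5,0.9,0],[0.4,0.8,0],[0,0,0],[0,0,0]], rot=[[0,0,0],[0,0,0],[0,0,0],[0,0,0],[0,0,0],[0,0,0],[0,0,0],[0,0,0],[0,0,0],[0,0,0]], grip=[-1,-1,-1,-1,-1,-1,-1,-1,-1,-1], grip_force=20)

```text
t: 2.15
position: [0.4464, -0.0813, 0.2312]
tcp_rot: [180.0, 0.0, 22.8]
wrist_force: [-0.4, 0.5, -0.8]
width: -0.0002
grip_force: 0.0
```

```bash
python3 - <<'E'
from h import *
im,st=snap("wrist","w1.png"); K,V=cal("wrist",st)
for n,z in [("rabbit",.07),("rabbit_nose",.11),("table_center",.07),("wheel_notch",.064)]:
    print(n,[(np.round(d["point"]).tolist(),round(d["conf"],2),np.round(at_z(K,V,d["point"],z)[:2],4).tolist()) for d in nets.mark_of(n,"wrist")[:6]])
E
```

```text
rabbit [([106.0, 263.0], 0.97, [0.5196, -0.0496]), ([167.0, 217.0], 0.9, [0.4378, -0.0276])]
rabbit_nose [([103.0, 277.0], 0.77, [0.5255, -0.0618]), ([159.0, 208.0], 0.67, [0.4508, -0.0197])]
table_center [([126.0, 75.0], 0.9, [0.4206, 0.1323]), ([70.0, 265.0], 0.87, [0.553, -0.0379])]
wheel_notch [([125.0, 248.0], 0.85, [0.4939, -0.0418]), ([171.0, 63.0], 0.64, [0.3621, 0.1379])]
```

View pics/w1.png

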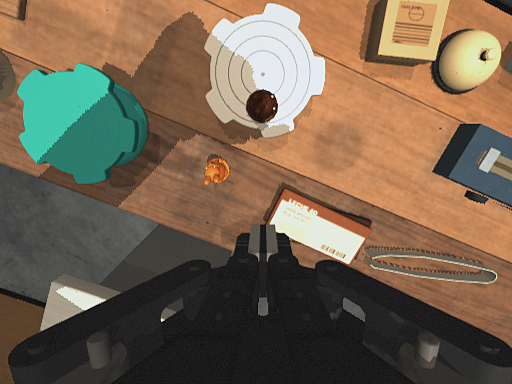

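```bash
cat >> h.py <<'E'
def overlay(im,K,V,c,rab,f,box,s=5,rr=(.017,)):
    r0,r1,c0,c1=box; o=cv2.resize(im[r0:r1,c0:c1],None,fx=s,fy=s,interpolation=cv2.INTER_CUBIC)
    o=cv2.cvtColor(o,cv2.COLOR_RGB2BGR); t=np.linspace(0,2*np.pi,73)
    def circ(ctr,r,z,col):
        p=proj(K,V,np.c_[ctr[0]+r*np.cos(t),ctr[1]+r*np.sin(t),0*t+z]); p=((p-[c0,r0]+.5)*s).astype(int)
        cv2.polylines(o,[p],True,col,1)
    for r in (.0225,.036,.0495,.066): circ(c,r,.07,(0,0,255))
    circ(c,.001,.07,(0,0,255))
    for r in rr: circ(rab,r,.076,(0,255,0))
    cv2.imwrite('pics/'+f,o)
E
python3 - <<'E'
from h import *
im=cv2.cvtColor(cv2.imread('pics/w1.png'),cv2.COLOR_BGR2RGB); st=manip.read_state(); K,V=cal("wrist",st)
# dark-brown blob
g=im[80:130,235:300].astype(int); m=(g.sum(2)<200).astype(np.uint8); n,l,s,c=cv2.connectedComponentsWithStats(m)
k=1+np.argmax(s[1:,4]); print(s[k],c[k]+[235,80])
overlay(im,K,V,(.553,-.0379),(.5196,-.0496),'w1o.png',(0,140,195,335))
E
```

```text
[ 11  10  32  33 761] [261.15374507 105.64520368]
```

View pics/w1o.png

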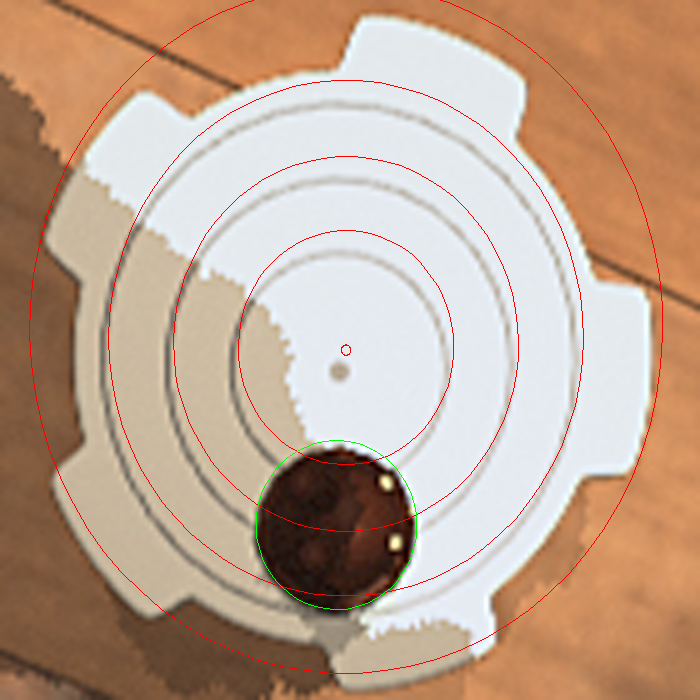

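```bash
python3 - <<'E'
from h import *
st=manip.read_state(); K,V=cal("wrist",st)
c=at_z(K,V,(73.9,262.3),.07); r=at_z(K,V,(105.5,261.7),.076)
e1=at_z(K,V,(482/5-.5,195+386/5-.5),.115);e2=at_z(K,V,(543/5-.5,195+395/5-.5),.115)
d=c-r; print(c,r,d[:2],np.linalg.norm(d[:2]),np.degrees(np.arctan2(d[1],d[0])))
e=e2-e1; print(e1,e2, 'normal ang',np.degrees(np.arctan2(e[1],e[0]))+90, 'mid dir',np.degrees(np.arctan2(*(((e1+e2)/2-r)[:2][::-1]))))
p=proj(K,V,[st["position"]]); print('tcp px',p)
# notch angles: mid-notch bottom visible near crop (262,640)
for q in [(262,640),(75,360),(560,205),(275,80),(545,540)]:
    n=at_z(K,V,(q[1]/5-.5,195+q[0]/5-.5),.07)-c; print(q,np.degrees(np.arctan2(n[1],n[0])),np.hypot(n[0],n[1]))
E
```

```text
[ 0.54853413 -0.0381432   0.07      ] [ 0.51890525 -0.04978622  0.076     ] [0.02962888 0.01164302] 0.03183441781187928 21.45293743990536
[ 0.52833247 -0.05584954  0.115     ] [ 0.5192135  -0.06154576  0.115     ] normal ang -58.00880891498096 mid dir -61.35511431087431
tcp px [[264.83626373 236.27029838]]
(262, 640) -174.66816918937803 0.05717146216627884
(75, 360) 110.20609518532038 0.05526266986971235
(560, 205) -32.44966422221594 0.05487802256772953
(275, 80) 35.925227465815794 0.055250978341687705
(545, 540) -104.4170021041054 0.05577246722673275
```

Call:
move_arm(slide=[[0.2,0.1,-0.6],[0.23,0.12,-0.6],[0,0,-0.6],[0,0,-0.5],[0,0,-0.3],[0,0,0],[0,0,0]], rot=[[0,0,0],[0,0,0],[0,0,0],[0,0,0],[0,0,0],[0,0,0],[0,0,0]], grip=[-1,-1,-1,-1,-1,-1,-1])

```text
t: 3.28
position: [0.4728, -0.0687, 0.076]
tcp_rot: [180.0, -0.0, 22.7]
wrist_force: [0.7, -0.2, -0.4]
width: 0.0001
grip_force: 0.0
```

```bash
python3 - <<'E'
from h import *
im,st=snap("wrist","w2.png"); K,V=cal("wrist",st); print(st["position"],st["wrist_force"])
print(proj(K,V,[[.5485,-.0381,.07],[.5189,-.0498,.076],st["position"]]))
o=cv2.resize(cv2.cvtColor(im,cv2.COLOR_RGB2BGR)[20:320,100:420],(640,600)); cv2.imwrite('pics/w2c.png',o)
E
```

```text
[ 0.47281012 -0.06871485  0.07596967] [ 0.66694792 -0.1883468  -0.40854721]
[[266.90344163  86.31913813]
 [265.66250843 149.29204998]
 [264.83986142 236.27215887]]
```

View pics/w2c.png

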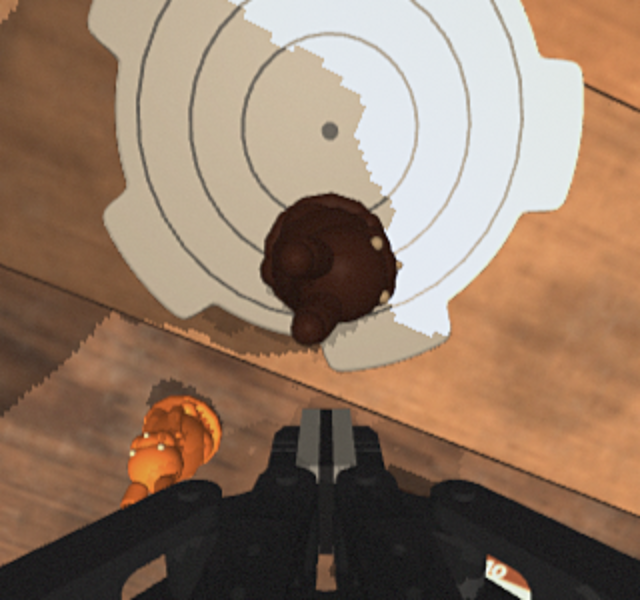

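Call:
move_arm(slide=[[0.1,0.04,-0.04],[0.1,0.04,0],[0.06,0.024,0],[0.045,0.018,0],[0.045,0.018,0],[0.045,0.018,0],[0.045,0.018,0],[0.045,0.018,0],[0.045,0.018,0],[0.045,0.018,0],[0.045,0.018,0],[0,0,0]], rot=[[0,0,0],[0,0,0],[0,0,0],[0,0,0],[0,0,0],[0,0,0],[0,0,0],[0,0,0],[0,0,0],[0,0,0],[0,0,0],[0,0,0]], grip=[-1,-1,-1,-1,-1,-1,-1,-1,-1,-1,-1,-1])

```text
t: 4.82
position: [0.5099, -0.0531, 0.0729]
tcp_rot: [180.0, -0.0, 22.7]
wrist_force: [0.6, -0.7, 0.4]
width: 0.0001
grip_force: 0.0
```

```bash
python3 - <<'E'
from h import *
im,st=snap("wrist","w3.png"); K,V=cal("wrist",st); print(st["position"],st["wrist_force"])
p=st["position"]; c=np.array([.5485,-.0381]); print(c-p[:2],np.linalg.norm(c-p[:2]))
overlay(im,K,V,c,p[:2]+.028*np.array([.9225,.386]),'w3c.png',(50,270,180,350),2.7,(.017,))
E
```

```text
[ 0.50990704 -0.05310942  0.07291378] [ 0.56912515 -0.74057768  0.37061616]
[0.03859296 0.01500942] 0.041408924681926994
```

View pics/w3c.png

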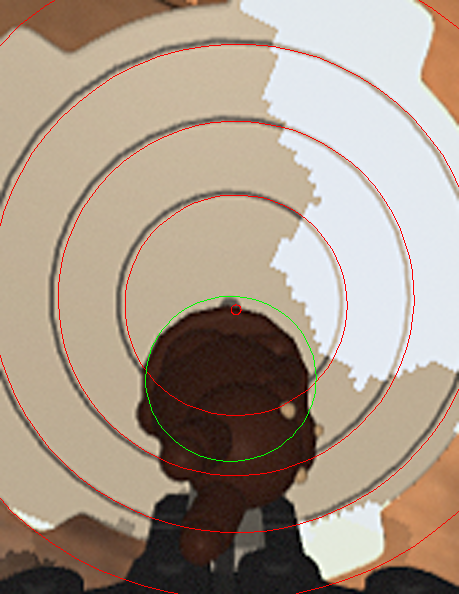

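Call:
move_arm(slide=[[0.045,0.019,0],[0.045,0.019,0],[0.045,0.019,0],[0.045,0.019,0],[0.045,0.019,0],[0.025,0.01,0],[0,0,0]], rot=[[0,0,0],[0,0,0],[0,0,0],[0,0,0],[0,0,0],[0,0,0],[0,0,0]], grip=[-1,-1,-1,-1,-1,-1,-1])

```text
t: 5.75
position: [0.5248, -0.0468, 0.0729]
tcp_rot: [180.0, -0.0, 22.7]
wrist_force: [-0.4, 0.1, -0.4]
width: -0.0003
grip_force: 0.0
```

```bash
python3 - <<'E'
from h import *
im,st=snap("wrist","w4.png"); K,V=cal("wrist",st); print(st["position"],st["wrist_force"])
p=st["position"]; c=np.array([.5492,-.0367]); print(c-p[:2],np.linalg.norm(c-p[:2]))
overlay(im,K,V,c,p[:2]+.0255*np.array([.9225,.386]),'w4c.png',(50,270,180,350),2.7,(.017,))
E
```

```text
[ 0.52477619 -0.04683002  0.07289749] [-0.36514818  0.10711474 -0.4020626 ]
[0.02442381 0.01013002] 0.02644125312240574
```

View pics/w4c.png

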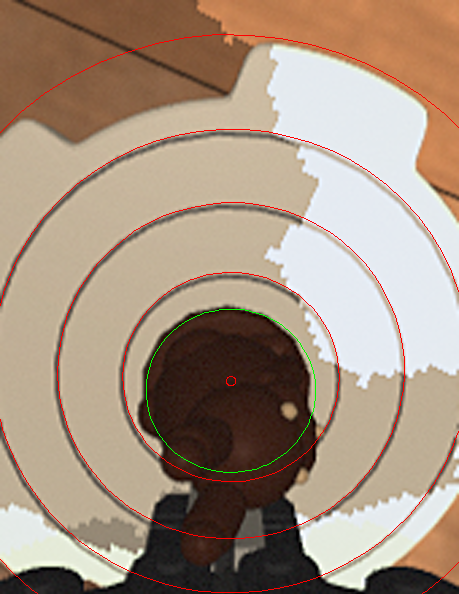

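Call:
move_arm(slide=[[-0.1,-0.04,0],[-0.3,-0.12,0],[-0.4,-0.17,0.1],[-0.4,-0.17,0.3],[-0.3,-0.1,0.9],[0,0,0.9],[0,0,0],[0,0,0]], rot=[[0,0,0],[0,0,0],[0,0,0],[0,0,0],[0,0,0],[0,0,0],[0,0,0],[0,0,0]], grip=[-1,-1,-1,-1,-1,-1,-1,-1])

```text
t: 6.8
position: [0.4341, -0.0829, 0.2047]
tcp_rot: [180.0, -0.0, 22.7]
wrist_force: [-0.1, 0.1, -0.5]
width: 0.0003
grip_force: 0.0
```

```bash
python3 - <<'E'
from h import *
im,st=snap("wrist","w5.png"); K,V=cal("wrist",st); print(st["position"],st["wrist_force"])
for n,z in [("rabbit",.07),("rabbit_nose",.11),("table_center",.07),("wheel_notch",.064)]:
    print(n,[(np.round(d["point"]).tolist(),round(d["conf"],2),np.round(at_z(K,V,d["point"],z)[:2],4).tolist()) for d in nets.mark_of(n,"wrist")[:6]])
c=np.array([.549,-.0375]); q=proj(K,V,[[*c,.07]])[0]; print(q)
r0=max(0,int(q[1]-75)); c0=int(q[0]-75); print(r0,c0)
overlay(im,K,V,c,c,'w5c.png',(r0,r0+150,c0,c0+150),4,(.017,))
E
```

```text
[ 0.43410416 -0.08289957  0.20474637] [-0.08505516  0.10095683 -0.49929473]
rabbit [([56.0, 268.0], 0.95, [0.5488, -0.0386]), ([165.0, 217.0], 0.71, [0.4336, -0.0302])]
rabbit_nose [([152.0, 209.0], 0.87, [0.4497, -0.0234]), ([41.0, 284.0], 0.78, [0.5559, -0.0492])]
table_center [([51.0, 266.0], 0.77, [0.5519, -0.0353]), ([114.0, 54.0], 0.72, [0.419, 0.1365])]
wheel_notch [([162.0, 44.0], 0.96, [0.3644, 0.1404]), ([113.0, 252.0], 0.74, [0.4957, -0.0444])]
[266.55282327  55.40226727]
0 191
```

View pics/w5c.png

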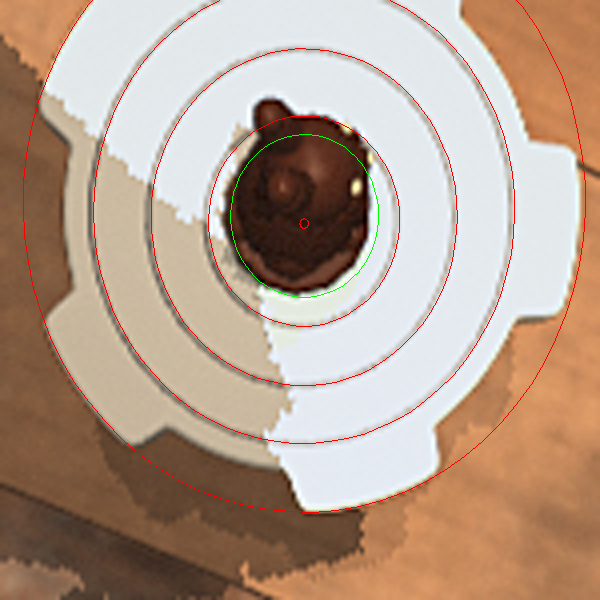

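```bash
python3 - <<'E'
from h import *
K1,V1=cal("scene");K2,V2=cal("side")
def tri(a,b):
    o1,d1=ray(K1,V1,a);o2,d2=ray(K2,V2,b); d1/=np.linalg.norm(d1);d2/=np.linalg.norm(d2)
    s=np.linalg.lstsq(np.c_[d1,-d2],o2-o1,rcond=None)[0]; p,q=o1+s[0]*d1,o2+s[1]*d2; return np.round((p+q)/2,3),np.linalg.norm(p-q)
print(tri((124,339),(274,353)))
for b in [(274,353),(295,362),(300,365)]: print([np.round(at_z(K2,V2,b,z),3).tolist() for z in (.05,.15,.25)])
st=dict(tcp_rot=[180,0,22.8],position=[.4464,-.0813,.2312]);K,V=cal("wrist",st)
for z in(0,.05,.1): print(at_z(K,V,(125,455),z),at_z(K,V,(45,440),z),at_z(K,V,(25,410),z))
print(manip.read_state()["qpos"])
E
```

```text
(array([ 0.569, -0.3  ,  0.174]), np.float64(0.0032316146776542993))
[[0.651, -0.174, 0.05], [0.587, -0.274, 0.15], [0.523, -0.375, 0.25]]
[[0.642, -0.224, 0.05], [0.58, -0.314, 0.15], [0.518, -0.403, 0.25]]
[[0.642, -0.235, 0.05], [0.579, -0.322, 0.15], [0.517, -0.41, 0.25]]
[ 0.60058262 -0.29734564  0.        ] [ 0.67601222 -0.22530692  0.        ] [ 0.68066357 -0.17896863  0.        ]
[ 0.58787634 -0.26496078  0.05      ] [ 0.65322773 -0.20254721  0.05      ] [ 0.65725762 -0.1624002   0.05      ]
[ 0.57517006 -0.23257592  0.1       ] [ 0.63044325 -0.17978749  0.1       ] [ 0.63385166 -0.14583178  0.1       ]
[-2.03735394e+01  8.66022691e+00 -2.86195576e+01  5.28646574e+01
 -1.61200238e-03  1.36887568e+02]
```

Call:
move_arm(slide=[[0.14,-0.065,0],[0.14,-0.065,0],[0.14,-0.065,0],[0.14,-0.065,0],[0.14,-0.065,0],[0.14,-0.065,0],[0.14,-0.065,-0.3],[0.14,-0.065,-0.5],[0.14,-0.065,-0.5],[0.14,-0.065,-0.5],[0.14,-0.065,-0.5],[0,0,0]], rot=[[0,0,1],[0,0,1],[0,0,1],[0,0,1],[0,0,1],[0,0,1],[0,0,1],[0,0,1],[0,0,1],[0,0,1],[0,0,1],[0,0,0]], grip=[-1,-1,-1,-1,-1,-1,-1,-1,-1,-1,-1,-1])

```text
t: 8.55
position: [0.5249, -0.1251, 0.0641]
tcp_rot: [-179.7, -0.0, 73.1]
wrist_force: [-0.5, 0.5, 0.3]
width: 0.0002
grip_force: 0.0
```

```bash
python3 - <<'E'
from h import *
im,st=snap("wrist","w6.png"); K,V=cal("wrist",st); print(st["position"],st["wrist_force"],st["tcp_rot"])
c=np.array([.549,-.0375]);p=st["position"][:2]-c; print(np.hypot(*p),np.degrees(np.arctan2(p[1],p[0]))%360)
for d in nets.mark_of("wheel_notch","wrist"): 
    n=at_z(K,V,d["point"],.064)[:2]-c; print(d["point"],d["conf"],np.hypot(*n),np.degrees(np.arctan2(n[1],n[0]))%360)
q=proj(K,V,[[*c,.07]])[0];print(q)
overlay(im,K,V,c,c,'w6c.png',(0,300,130,400),2,(.017,))
E
```

```text
[ 0.52492762 -0.12505004  0.06410942] [-0.47395403  0.4970665   0.29605866] [-1.79660307e+02 -2.39069545e-02  7.30979077e+01]
0.09079917318718635 254.62611025079497
[107.7, 158.5] 0.75 0.05579217876516858 182.36088313656654
[261.70097841  65.97827062]
```

View pics/w6c.png

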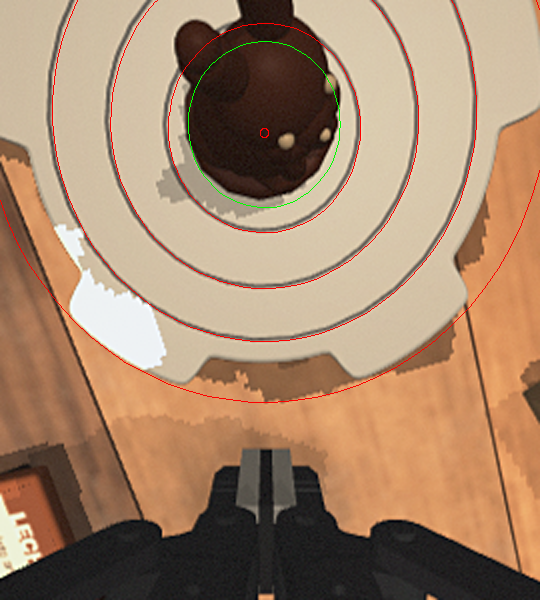

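```bash
cat >> h.py <<'E'
def arc(steps,phi,r=.067,c=(.549,-.0375)):
    S=[];Rr=[]; p=lambda a:np.array([c[0]+r*np.cos(np.radians(a)),c[1]+r*np.sin(np.radians(a))])
    for s in steps:
        d=(p(phi-s)-p(phi))/.06; S.append([round(float(d[0]),3),round(float(d[1]),3),0]); Rr.append([0,0,-round(s/4.5837,3)]); phi-=s
    print(S);print(Rr);print(phi)
E
python3 -c "
from h import *
arc([2]*5+[4]*3,254.6);arc([4.5]*8+[4,2,0],232.6)"
```

```text
[[-0.037, 0.011, 0], [-0.037, 0.012, 0], [-0.037, 0.014, 0], [-0.036, 0.015, 0], [-0.035, 0.016, 0], [-0.069, 0.036, 0], [-0.067, 0.041, 0], [-0.064, 0.045, 0]]
[[0, 0, -0.436], [0, 0, -0.436], [0, 0, -0.436], [0, 0, -0.436], [0, 0, -0.436], [0, 0, -0.873], [0, 0, -0.873], [0, 0, -0.873]]
232.6
[[-0.068, 0.056, 0], [-0.063, 0.061, 0], [-0.058, 0.066, 0], [-0.053, 0.07, 0], [-0.047, 0.074, 0], [-0.041, 0.078, 0], [-0.035, 0.08, 0], [-0.028, 0.083, 0], [-0.02, 0.075, 0], [-0.008, 0.038, 0], [0.0, 0.0, 0]]
[[0, 0, -0.982], [0, 0, -0.982], [0, 0, -0.982], [0, 0, -0.982], [0, 0, -0.982], [0, 0, -0.982], [0, 0, -0.982], [0, 0, -0.982], [0, 0, -0.873], [0, 0, -0.436], [0, 0, -0.0]]
190.6
```

Call:
move_arm(slide=[[0.02,0.1,-0.03],[0.04,0.15,0],[0.04,0.13,0],[0,0,0]], rot=[[0,0,0],[0,0,0],[0,0,0],[0,0,0]], grip=[-1,-1,-1,-1])

```text
t: 9.15
position: [0.5333, -0.1023, 0.0655]
tcp_rot: [180.0, 0.0, 73.2]
wrist_force: [0.3, -0.1, -0.1]
width: 0.0004
grip_force: 0.0
```

Call:
move_arm(slide=[[-0.037,0.01,-0.05],[-0.037,0.012,0],[-0.037,0.014,0],[-0.036,0.015,0],[-0.035,0.016,0],[-0.069,0.036,0],[-0.067,0.041,0],[-0.064,0.045,0]], rot=[[0,0,-0.436],[0,0,-0.436],[0,0,-0.436],[0,0,-0.436],[0,0,-0.436],[0,0,-0.873],[0,0,-0.873],[0,0,-0.873]], grip=[-1,-1,-1,-1,-1,-1,-1,-1])

```text
t: 10.15
position: [0.5099, -0.0917, 0.0621]
tcp_rot: [180.0, 0.0, 50.9]
wrist_force: [0.3, 0.5, -0.1]
width: -0.0002
grip_force: 0.2
```

Call:
move_arm(slide=[[-0.068,0.056,0],[-0.063,0.061,0],[-0.058,0.066,0],[-0.053,0.07,0],[-0.047,0.074,0],[-0.041,0.078,0],[-0.035,0.08,0],[-0.028,0.083,0],[-0.02,0.075,0],[-0.008,0.038,0],[0,0,0]], rot=[[0,0,-0.982],[0,0,-0.982],[0,0,-0.982],[0,0,-0.982],[0,0,-0.982],[0,0,-0.982],[0,0,-0.982],[0,0,-0.982],[0,0,-0.873],[0,0,-0.436],[0,0,0]], grip=[-1,-1,-1,-1,-1,-1,-1,-1,-1,-1,-1])

```text
t: 11.52
position: [0.4846, -0.0506, 0.0621]
tcp_rot: [-180.0, 0.0, 9.1]
wrist_force: [0.4, -0.6, -0.3]
width: 0.0001
grip_force: 0.0
```

```bash
cat >> h.py <<'E'
def look(f,box=(0,300,130,400),c=(.549,-.0375),s=2):
    im,st=snap("wrist",'raw_'+f); K,V=cal("wrist",st); print(st["position"],st["wrist_force"],st["tcp_rot"],st["qpos"][[0,5]])
    c=np.array(c);p=st["position"][:2]-c; print('tcp polar',np.hypot(*p),np.degrees(np.arctan2(p[1],p[0]))%360)
    for n,z in (("wheel_notch",.064),("rabbit_nose",.11),("rabbit",.07)):
      for d in nets.mark_of(n,"wrist"):
        q=at_z(K,V,d["point"],z)[:2]-c; print(n,d["point"],d["conf"],np.hypot(*q),np.degrees(np.arctan2(q[1],q[0]))%360)
    overlay(im,K,V,c,c,f,box,s,(.017,))
E
python3 -c "
from h import *
look('w7.png')"
```

```text
[ 0.4846484  -0.05061223  0.06213716] [ 0.3622702  -0.59408248 -0.32241996] [-1.79994867e+02  9.18355774e-04  9.14332584e+00] [-14.65183775 156.20483634]
tcp polar 0.06567388882793335 191.51688482453662
wheel_notch [167.5, 165.7] 0.61 0.05578021672041403 126.3025880124576
rabbit_nose [139.2, 289.9] 0.77 0.01362464140338169 245.21408250312783
rabbit [116.5, 257.2] 0.8 0.0009496844034766815 66.61718275126908
rabbit [266.1, 219.4] 0.46 0.08360188864697875 173.52744129499487
```

View pics/w7.png

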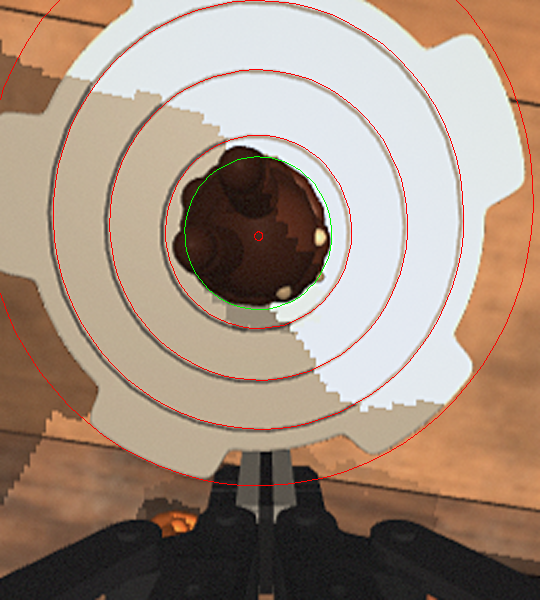

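```bash
python3 -c "
from h import *
arc([-4.5]*8,191.5,.092);arc([-4.5]*9+[-2,0],227.5,.092)"
```

```text
[[0.029, -0.117, 0], [0.038, -0.114, 0], [0.047, -0.111, 0], [0.055, -0.107, 0], [0.063, -0.102, 0], [0.071, -0.097, 0], [0.079, -0.091, 0], [0.086, -0.085, 0]]
[[0, 0, 0.982], [0, 0, 0.982], [0, 0, 0.982], [0, 0, 0.982], [0, 0, 0.982], [0, 0, 0.982], [0, 0, 0.982], [0, 0, 0.982]]
227.5
[[0.092, -0.078, 0], [0.098, -0.07, 0], [0.103, -0.062, 0], [0.108, -0.054, 0], [0.111, -0.046, 0], [0.115, -0.037, 0], [0.117, -0.028, 0], [0.119, -0.018, 0], [0.12, -0.009, 0], [0.054, -0.001, 0], [0.0, 0.0, 0]]
[[0, 0, 0.982], [0, 0, 0.982], [0, 0, 0.982], [0, 0, 0.982], [0, 0, 0.982], [0, 0, 0.982], [0, 0, 0.982], [0, 0, 0.982], [0, 0, 0.982], [0, 0, 0.436], [0, 0, -0.0]]
270.0
```

Call:
move_arm(slide=[[0.007,-0.035,0],[-0.21,-0.043,0],[-0.22,-0.044,0.1],[0,0,0.4]], rot=[[0,0,0],[0,0,0],[0,0,0],[0,0,0]], grip=[-1,-1,-1,-1])

```text
t: 12.22
position: [0.4559, -0.0578, 0.0914]
tcp_rot: [-179.9, 0.3, 9.1]
wrist_force: [0.2, -0.5, 0.7]
width: -0.0002
grip_force: 0.0
```

Call:
move_arm(slide=[[0.029,-0.117,0],[0.038,-0.114,0],[0.047,-0.111,0],[0.055,-0.107,0],[0.063,-0.102,0],[0.071,-0.097,0],[0.079,-0.091,0],[0.086,-0.085,0]], rot=[[0,0,0.982],[0,0,0.982],[0,0,0.982],[0,0,0.982],[0,0,0.982],[0,0,0.982],[0,0,0.982],[0,0,0.982]], grip=[-1,-1,-1,-1,-1,-1,-1,-1])

```text
t: 13.22
position: [0.4866, -0.1078, 0.0925]
tcp_rot: [-180.0, 0.0, 45.3]
wrist_force: [-0.3, 0.0, 0.1]
width: 0.0001
grip_force: 0.0
```

Call:
move_arm(slide=[[0.092,-0.078,0],[0.098,-0.07,0],[0.103,-0.062,0],[0.108,-0.054,0],[0.111,-0.046,0],[0.115,-0.037,0],[0.117,-0.028,0],[0.119,-0.018,-0.1],[0.12,-0.009,-0.2],[0.054,0,-0.2],[0,0,0]], rot=[[0,0,0.982],[0,0,0.982],[0,0,0.982],[0,0,0.982],[0,0,0.982],[0,0,0.982],[0,0,0.982],[0,0,0.982],[0,0,0.982],[0,0,0.436],[0,0,0]], grip=[-1,-1,-1,-1,-1,-1,-1,-1,-1,-1,-1])

```text
t: 14.6
position: [0.5483, -0.1314, 0.0612]
tcp_rot: [-179.9, -0.0, 87.6]
wrist_force: [-0.5, -0.4, 0.6]
width: 0.0
grip_force: 0.0
```

```bash
python3 -c "
from h import *
look('w8.png')"
```

```text
[ 0.54834643 -0.13141061  0.06120079] [-0.4982824  -0.37025794  0.64591829] [-1.79868345e+02 -4.05541257e-02  8.76200513e+01] [-20.97476773  71.40513861]
tcp polar 0.09391288542182304 269.60125603122503
rabbit_nose [73.7, 244.4] 0.74 0.013354117253563304 247.8316257745553
rabbit_nose [34.1, 43.5] 0.58 0.06740844121238673 178.5198574127672
rabbit [66.9, 73.2] 0.97 0.08593684355737793 179.93414938381937
rabbit [54.4, 260.6] 0.86 0.001774398776324692 74.89807345554345
```

```bash
cat >> h.py <<'E'
def notches(f,c=(.549,-.0375),st=None,r=.062):
    im=cv2.imread('pics/'+f); st=st or manip.read_state(); K,V=cal("wrist",st)
    a=np.arange(0,360,1.); t=np.radians(a); p=proj(K,V,np.c_[c[0]+r*np.cos(t),c[1]+r*np.sin(t),0*t+.07]).round().astype(int)
    ok=(p[:,0]>=0)&(p[:,0]<512)&(p[:,1]>=0)&(p[:,1]<384)
    s=cv2.cvtColor(im,cv2.COLOR_BGR2HSV)[...,1]; v=[('.' if not o else ('D' if s[q[1],q[0]]<85 else '-')) for o,q in zip(ok,p)]
    from itertools import groupby
    i=0
    for k,g in groupby(v):
        n=len(list(g)); print(k,i,i+n-1,end=' | '); i+=n
    print()
E
python3 -c "
from h import *
notches('raw_w8.png')
notches('raw_w7.png',st=dict(position=[.48465,-.05061,.06214],tcp_rot=[-180,0,9.143]))"
```

```text
- 0 1 | D 2 19 | . 20 155 | D 156 179 | - 180 217 | D 218 252 | - 253 289 | D 290 325 | - 326 359 | 
. 0 42 | - 43 70 | D 71 105 | - 106 142 | D 143 203 | - 204 218 | D 219 249 | - 250 291 | D 292 325 | - 326 336 | . 337 359 |
```

```bash
python3 -c "
from h import *
arc([2]*5+[4.5]*3,269.6);arc([4.5]*9+[4,2,0],246.1)"
```

```text
[[-0.039, 0.001, 0], [-0.039, 0.002, 0], [-0.039, 0.004, 0], [-0.039, 0.005, 0], [-0.038, 0.006, 0], [-0.086, 0.019, 0], [-0.084, 0.026, 0], [-0.081, 0.032, 0]]
[[0, 0, -0.436], [0, 0, -0.436], [0, 0, -0.436], [0, 0, -0.436], [0, 0, -0.436], [0, 0, -0.982], [0, 0, -0.982], [0, 0, -0.982]]
246.10000000000002
[[-0.079, 0.039, 0], [-0.075, 0.045, 0], [-0.072, 0.05, 0], [-0.068, 0.056, 0], [-0.063, 0.061, 0], [-0.058, 0.066, 0], [-0.053, 0.07, 0], [-0.047, 0.074, 0], [-0.041, 0.078, 0], [-0.031, 0.071, 0], [-0.014, 0.036, 0], [0.0, 0.0, 0]]
[[0, 0, -0.982], [0, 0, -0.982], [0, 0, -0.982], [0, 0, -0.982], [0, 0, -0.982], [0, 0, -0.982], [0, 0, -0.982], [0, 0, -0.982], [0, 0, -0.982], [0, 0, -0.873], [0, 0, -0.436], [0, 0, -0.0]]
199.6
```

Call:
move_arm(slide=[[0,0.1,0],[0,0.2,0],[0,0.15,0],[0,0,0]], rot=[[0,0,0],[0,0,0],[0,0,0],[0,0,0]], grip=[-1,-1,-1,-1])

```text
t: 15.3
position: [0.5497, -0.1043, 0.0622]
tcp_rot: [-180.0, 0.1, 87.7]
wrist_force: [-0.9, -1.8, 0.3]
width: -0.0
grip_force: 0.9
```

Call:
move_arm(slide=[[-0.039,-0.012,0],[-0.039,0.002,0],[-0.039,0.004,0],[-0.039,0.005,0],[-0.038,0.006,0],[-0.086,0.019,0],[-0.084,0.026,0],[-0.081,0.032,0]], rot=[[0,0,-0.436],[0,0,-0.436],[0,0,-0.436],[0,0,-0.436],[0,0,-0.436],[0,0,-0.982],[0,0,-0.982],[0,0,-0.982]], grip=[-1,-1,-1,-1,-1,-1,-1,-1])

```text
t: 16.3
position: [0.5229, -0.0998, 0.0621]
tcp_rot: [180.0, -0.0, 63.9]
wrist_force: [0.3, -0.1, -0.9]
width: -0.0002
grip_force: 0.1
```

Call:
move_arm(slide=[[-0.079,0.039,0],[-0.075,0.045,0],[-0.072,0.05,0],[-0.068,0.056,0],[-0.063,0.061,0],[-0.058,0.066,0],[-0.053,0.07,0],[-0.047,0.074,0],[-0.041,0.078,0],[-0.031,0.071,0],[0,0,0]], rot=[[0,0,-0.982],[0,0,-0.982],[0,0,-0.982],[0,0,-0.982],[0,0,-0.982],[0,0,-0.982],[0,0,-0.982],[0,0,-0.982],[0,0,-0.982],[0,0,-0.873],[0,0,0]], grip=[-1,-1,-1,-1,-1,-1,-1,-1,-1,-1,-1])

```text
t: 17.68
position: [0.4875, -0.0629, 0.0621]
tcp_rot: [-180.0, 0.0, 19.7]
wrist_force: [-0.7, -0.7, 0.0]
width: -0.0
grip_force: 0.0
```

```bash
python3 -c "
from h import *
look('w9.png');notches('raw_w9.png')
im=cv2.cvtColor(cv2.imread('pics/raw_w9.png'),cv2.COLOR_BGR2RGB).astype(int)
st=manip.read_state();K,V=cal('wrist',st)
# cream spots (eyes/nose/tail) on the rabbit at heights ~0.115
q=proj(K,V,[[.549,-.0375,.1]])[0]; r0,c0=int(q[1])-55,int(q[0])-55
g=im[r0:r0+110,c0:c0+110].astype(np.uint8); 
h=cv2.cvtColor(g,cv2.COLOR_RGB2HSV); d=cv2.morphologyEx((h[...,2]<110).astype(np.uint8),cv2.MORPH_CLOSE,np.ones((13,13)))
m=((h[...,2]>140)&(d>0)).astype(np.uint8)
n,l,s,ct=cv2.connectedComponentsWithStats(m)
for k in range(1,n):
  if 3<s[k,4]<150:
    w=at_z(K,V,(ct[k][1]+r0,ct[k][0]+c0),.115)[:2]-[.549,-.0375]; print(s[k,4],ct[k]+[c0,r0],np.hypot(*w),np.degrees(np.arctan2(w[1],w[0]))%360, g[l==k].mean(0).round())
"
```

```text
[ 0.48745386 -0.06291354  0.06207949] [-0.7342054  -0.71531082  0.03531419] [-1.79984968e+02  1.53277098e-02  1.96796006e+01] [-15.96855035 144.35185044]
tcp polar 0.0665866016091682 202.43663435879623
wheel_notch [25.1, 174.3] 0.69 0.0565127923533239 63.47759412564977
rabbit_nose [266.4, 174.5] 0.86 0.06655830794281588 170.01095776649126
rabbit_nose [20.1, 499.2] 0.59 0.08098266002920566 310.1262005170451
rabbit [261.9, 191.3] 0.87 0.08724528005598622 173.88484777040296
rabbit [114.6, 258.8] 0.83 0.0007128353565253326 7.870854629740715
. 0 57 | - 58 82 | D 83 117 | - 118 154 | D 155 189 | - 190 190 | D 191 212 | - 213 227 | D 228 261 | - 262 299 | D 300 333 | - 334 342 | . 343 359 | 
75 [256.   62.4] 0.015570251978020472 17.86440245303009 [199. 183. 158.]
21 [233.0952381  140.33333333] 0.01078649628491413 157.61047645593476 [167. 136.  99.]
21 [264.0952381  148.57142857] 0.011124812996495018 215.42810822541827 [165. 135.  98.]
10 [246.3 155.2] 0.01324085100798593 186.83955808047008 [161. 131.  94.]
23 [201.56521739 167.        ] 0.02481701145485034 152.60187832669718 [188. 173. 147.]
94 [256.35106383 166.87234043] 0.01686451017681645 201.0468141040488 [151. 139. 119.]
```

Call:
move_arm(slide=[[-0.014,0.036,0],[-0.013,0.037,0],[-0.012,0.037,0],[0,0,0]], rot=[[0,0,-0.436],[0,0,-0.436],[0,0,-0.436],[0,0,0]], grip=[-1,-1,-1,-1])

```text
t: 18.38
position: [0.4855, -0.0566, 0.0621]
tcp_rot: [180.0, -0.0, 13.7]
wrist_force: [-0.2, 0.1, 0.6]
width: 0.0003
grip_force: 0.0
```

```bash
cat >> h.py <<'E'
def face(f,box=30):
    im=cv2.cvtColor(cv2.imread('pics/'+f),cv2.COLOR_BGR2RGB); st=manip.read_state();K,V=cal('wrist',st); c=np.array([.549,-.0375])
    q=proj(K,V,[[*c,.1]])[0]; r0,c0=max(0,int(q[1])-55),int(q[0])-55
    g=im[r0:r0+110,c0:c0+110]; h=cv2.cvtColor(g,cv2.COLOR_RGB2HSV); d=cv2.morphologyEx((h[...,2]<110).astype(np.uint8),cv2.MORPH_CLOSE,np.ones((13,13)))
    n,l,s,ct=cv2.connectedComponentsWithStats(((h[...,2]>140)&(d>0)).astype(np.uint8))
    for k in range(1,n):
        if 3<s[k,4]<60:
            print(s[k,4],ct[k]+[c0,r0],g[l==k].mean(0).round(),end=' ')
            for z in (.11,.115):
                w=at_z(K,V,(ct[k][1]+r0,ct[k][0]+c0),z)[:2]-c; print(z,w.round(4),round(np.degrees(np.arctan2(w[1],w[0]))%360,1),end=' ')
            print()
E
python3 -c "
from h import *
look('w10.png');notches('raw_w10.png');face('raw_w10.png')"
```

```text
[ 0.48550662 -0.05661879  0.06208802] [-0.15956496  0.07579359  0.59758333] [ 1.79998357e+02 -2.40929464e-03  1.36994656e+01] [-15.31168407 150.98885035]
tcp polar 0.06630940390923958 196.75782441444048
wheel_notch [30.9, 171.8] 0.56 0.055560005038759824 59.732594388642205
rabbit_nose [155.9, 247.0] 0.62 0.014260246146416543 181.34541475963317
rabbit [266.6, 205.2] 0.72 0.0866195430662471 173.55559391527117
rabbit [115.4, 254.7] 0.67 0.0014208951187792778 83.07246669299992
. 0 51 | - 52 78 | D 79 112 | - 113 149 | D 150 183 | - 184 184 | D 185 205 | - 206 221 | D 222 255 | - 256 294 | D 295 328 | - 329 335 | . 336 359 | 
6 [254.   62.5] [213. 210. 204.] 0.11 [0.0158 0.0041] 14.6 0.115 [0.0149 0.0037] 14.1 
19 [231.84210526 141.15789474] [168. 137. 100.] 0.11 [-0.0105  0.0059] 150.8 0.115 [-0.01    0.0054] 151.6 
22 [263.36363636 149.09090909] [163. 133.  97.] 0.11 [-0.0106 -0.0055] 207.3 0.115 [-0.0101 -0.0053] 207.9 
9 [245.33333333 155.88888889] [165. 133.  96.] 0.11 [-0.0144  0.0002] 179.3 0.115 [-0.0137  0.    ] 179.9 
15 [201.33333333 167.66666667] [188. 172. 147.] 0.11 [-0.0222  0.0145] 146.8 0.115 [-0.0211  0.0136] 147.2
```

Call:
move_arm(slide=[[0.01,-0.035,0],[-0.2,-0.08,0],[-0.22,-0.1,0.1],[0,-0.1,0.5],[0,0,0.9],[-0.2,0,0.9],[0,0,0],[0,0,0]], rot=[[0,0,0],[0,0,0],[0,0,0],[0,0,0],[0,0,0],[0,0,0],[0,0,0],[0,0,0]], grip=[-1,-1,-1,-1,-1,-1,-1,-1])

```text
t: 19.58
position: [0.448, -0.0756, 0.206]
tcp_rot: [180.0, -0.0, 13.6]
wrist_force: [-1.4, 0.9, -0.6]
width: -0.0001
grip_force: 0.0
```

```bash
python3 -c "
from h import *
look('w11.png');notches('raw_w11.png');face('raw_w11.png')
K,V=cal('wrist',manip.read_state()); c=np.array([.549,-.0375])
im=cv2.imread('pics/raw_w11.png'); t=np.radians(np.arange(0,360,10))
g=im.sum(2)
# radial profile of foot plate edge per direction at z .076
for a in np.arange(0,360,30):
  rs=np.arange(.008,.03,.0005); p=proj(K,V,np.c_[c[0]+rs*np.cos(np.radians(a)),c[1]+rs*np.sin(np.radians(a)),0*rs+.076]).round().astype(int)
  v=g[p[:,1],p[:,0]]; k=np.where(v<260)[0]; print(a,rs[k[-1]] if len(k) else None)
"
```

```text
[ 0.4479901  -0.07560389  0.20598049] [-1.36885634  0.91878561 -0.55342749] [ 1.79996678e+02 -2.42965161e-03  1.36336172e+01] [-18.90102572 147.46535706]
tcp polar 0.10795789176842006 200.667945576365
wheel_notch [29.9, 207.0] 0.64 0.05645203856191862 59.08720424050286
wheel_notch [73.8, 248.7] 0.63 0.0018884268316842856 60.64592273468553
wheel_notch [210.1, 56.3] 0.56 0.25934954693706114 136.23677017119152
rabbit_nose [84.3, 243.1] 0.95 0.014433865293064133 177.67414733255302
rabbit_nose [175.1, 209.8] 0.64 0.09739590266620067 172.2056705247744
rabbit [183.7, 219.4] 0.69 0.11319377382222193 176.25863446229218
rabbit [72.2, 250.9] 0.63 0.002059402356601871 343.55610648319805
- 0 4 | . 5 22 | D 23 41 | - 42 79 | D 80 114 | - 115 149 | D 150 184 | - 185 220 | D 221 254 | - 255 294 | D 295 327 | - 328 359 | 
4 [194.5  13. ] [188. 131.  88.] 0.11 [0.0265 0.0488] 61.5 0.115 [0.0251 0.0473] 62.1 
50 [208.2   13.28] [196. 129.  82.] 0.11 [0.0288 0.0384] 53.2 0.115 [0.0274 0.0372] 53.7 
10 [246.5  52.4] [209. 216. 220.] 0.11 [0.009  0.0035] 21.4 0.115 [0.008 0.003] 20.6 
4 [235.   57.5] [196
[... 248 characters left out ...]
8  0.0266] 115.7 
8 [250.875  80.125] [208. 189. 138.] 0.11 [-0.0104 -0.0046] 203.7 0.115 [-0.011  -0.0049] 204.1 
4 [213.5  85.5] [181. 167. 144.] 0.11 [-0.0217  0.0245] 131.5 0.115 [-0.022   0.0236] 133.1 
4 [243.5  84.5] [230. 207. 148.] 0.11 [-0.0151  0.0006] 177.7 0.115 [-0.0156  0.0001] 179.5 
57 [246.07017544  94.49122807] [188. 186. 170.] 0.11 [-0.0222 -0.0032] 188.1 0.115 [-0.0225 -0.0036] 189.0 
0 0.01750000000000001
30 0.016500000000000008
60 0.01800000000000001
90 0.016500000000000008
120 0.017000000000000008
150 0.01750000000000001
180 0.017000000000000008
210 0.016500000000000008
240 0.015500000000000007
270 0.015500000000000007
300 0.015500000000000007
330 0.015000000000000006
```

```bash
python3 -c "
from station import workorder; print(workorder.job_done())"
```

```text
the job is handed in; nothing more can be done
None
```

The rabbit's foot plate is inside the smallest ring, about 1 mm off centre, and it faces the robot to within about 2°. The arm is clear, and I handed the job in at about 20 s of the 67 s allowed.

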